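Draw a stiff hopper slide gate open to its hidden spring stop

TASK

The slide gate under the empty feed hopper is stiff. Reach down into the orange pull pocket at its front end and draw the gate slowly straight out of the feeder until you feel it come up against the spring stop hidden inside, then leave it there, resting lightly on the stop. Do not ram the stop, and do not disturb the beaker, the brown vial or the tape roll.

Things in the scene. Friction and masses are not known exactly. Their poses are not given: they have to be found in the camera images.
- feeder: Fixed feeder: a white slide case 136 mm deep, 112 wide, 52 high on a steel foot 150 mm wide, with an empty round steel hopper on its back part, up to 108 mm high. Origin at the bottom middle of its front face, on the thin mat it stands on (mat top 8 mm over the bench); x points into the feeder, y to its left, z up. The gate comes out of the front face along the feeder's -x.
- mouth (a point): Middle of the slot in the feeder's front face, 15 mm above the feeder's origin. Behind it, out of sight, sits a spring stop; the gate meets it at an unknown 42 to 82 mm of opening. From there the pull needed rises 1.2 N per mm, for at most 14 mm. A gate left on the stop stays there (pressed harder than 7 N it slips back a little, still on the stop).
- gate: Sliding gate: an aluminium plate with an orange pull pocket at its front end. Origin at the pocket's middle, at feeder origin height; axes parallel to the feeder's. Its x in the feeder's frame is -0.047 m when shut and falls as it opens; it starts 0 to 12 mm open. It slides with a steady drag of 8 to 14 N, different each time.
- pull (a point): Middle of the pocket's mouth, 52 mm above the feeder's origin. The pocket is an open-topped box 74 mm long (gate's x), 88 mm wide, walls 11 mm thick; cavity 52 mm (x) by 66 mm (y), its floor 16 mm above the feeder's origin. Too wide to be gripped across: put the fingers in the cavity and press on the inside of its front (-x) wall, 26 mm from this point.
- beaker: A loose clear beaker, 54 mm across and 68 mm high, origin at the centre of its underside. To be left alone.
- brown_vial: A loose brown vial with a blue cap, 30 mm across and 66 mm high, origin at the centre of its underside. To be left alone.
- tape: A loose roll of tan tape lying flat in front of the paper cutter, 93 mm across and 25 mm high, origin at the centre of its underside. To be left alone.

How it is judged:
By the outcome, as a careful person would: the job done as asked, in the order asked, and still so for the second after the job is handed in, with the robot touching nothing.
It also fails if it takes over 58 s, if anything falls off the work surface, if the arm or the gripper's body presses on something with over 40 N, if the wrist force passes 120 N, or if a joint passes its speed limit or range.

ROBOT

A 6-joint arm with a two-finger parallel gripper is mounted at the origin on a cart in front of the work surface, level with it; the furniture and walls round the work are solid. World frame = base frame: x ahead of the robot, y to its left, z up, the work surface at z = 0. Lengths are in m, angles in rad, forces in N, time in s.
With the tool pointing down it reaches from about 0.25 to 0.725 m from the base axis. Payload 4 kg.
Tool frame: the origin (TCP) lies between the finger pads; the fingertips stand 8 mm ahead of it and the grasp point (between the pads) lies 11 mm behind it; z points along the fingers, y is the direction in which the jaws open and shut (so a half turn about z gives the same grasp; the last joint's range is limited). The gripper opens to 85 mm and grips with 20 to 120 N. Pads are 22 mm wide; open, the fingers measure 114 mm over their backs; the gripper's body (76 mm by 85 mm) begins 54 mm behind the grasp point. The pads swing forward as they close: fully open they stand 13 mm farther back than shut.
Start: joints at [-1.126, 0.241, 0.005, 1.335, 0, 1.571], TCP at [0.215, -0.451, 0.218] pointing down, gripper open.
Joint ranges: [-2.72, 2.72], [-1.05, 1.87], [-1.09, 1.28], [-1.99, 2.15], [-1.42, 1.44], [-3.14, 3.14]. Speed limits (rad/s): [2.79, 2.79, 3.14, 3.14, 3.14, 3.14].

INTERFACE

Orientations are given as a unit quaternion [x, y, z, w].
In Python, from workcell import * gives the robot as it stands.
- The arm moves only by the tool send_rows, never from a script. Its argument "increments" is a list that holds one entry, the list of rows, each a list of 6 numbers: the shift along the tool's x, y, z in units of 50 mm (1.0 is 50 mm), then the turn, a rotation vector about the tool's x, y, z in units of 10 degrees (1.0 is 10 degrees). In form: [[[x, y, z, ax, ay, az], ...]]. A call has 1 to 8 rows; each row shifts and turns the commanded pose from where the row before left it, along the tool's axes as they then stand; what a row does not reach is not made up. A row lasts 1/8 s, in which the tool goes at most 62.5 mm and 10.7 degrees, less where a joint would pass 70% of its speed; a pose out of reach is approached as far as the arm can. A call with a number of a shift or a turn outside -1 to 1 is refused whole. A call with a gripper value outside its range is refused whole. "grip" is the closure, from 0 (fully open) to 1 (shut), set as the call begins (left out, the last holds). The fingers move at their own pace and stop on an object; the grip force is fixed at half the most. Time passes only in rows, so rows that do not move let the fingers close. It gives the time, the measured TCP pose, the force and the opening at its end, in the units of the state.
- get_obs(): the state, without advancing time (a new reading comes with each control period).
- camera(name): name is "side" or "top"; returns a dict with "color" (400x640x3 uint8, red, green, blue), "z_map" (400x640 float32, m along the optical axis (not along the pixel's ray), 0 where there is no reading), "intrinsics" (3x3 intrinsics, pixels), "pose" (4x4, takes a point from camera to world coordinates). Camera axes: x right, y down, z forward; pixel columns grow to the right and rows downward; lengths in m; the calibration is good to about 2 mm. A picture is of the moment at which its call begins.
- job_done(): hands the job in, once; it reports no verdict.
The state is a dict: "clock": time; "joint_pos": joint angles; "joint_vel": joint speeds; "tau": joint torques, N m; "eef_pos": TCP position; "tool_rot": TCP orientation; "ft_force": force on the tool from outside, world axes, zero at the start; "ft_torque": the same for the moment, N m; "grip_width": finger opening in m.
Only numpy, scipy, OpenCV 4.12 (cv2) and the standard library are available. Lean on these libraries where they do the work, as an engineer would, in place of code of your own. Each camera call takes 0.05 s, during which the arm holds its last target.

## Working session

There is one attempt and no reset: what is moved stays moved. The work goes in short steps, Python scripts to look and compute and a tool call to move; the robot and the scene stay as the last step left them, time stands still between calls to the robot, and variables do not carry over. Pictures are saved under pics/ and viewed, and the job is handed in when it is done.

Besides the shell and the picture viewer there is one more tool, called as name([rows], argument=value, ...), one row to a line, values as JSON. send_rows: Moves the arm, as the interface text tells. Its arguments: {"type":"object","properties":{"increments":{"type":"array"},"grip":{"type":"number"}},"required":["increments"]}

```bash
ls; mkdir -p pics; python3 - <<'E'
from workcell import *
import cv2,numpy as np
for n in ("side","top"):
    c=camera(n); cv2.imwrite(f"pics/{n}0.png",c["color"][:,:,::-1]); np.savez(f"{n}0.npz",**c)
    print(n,c["intrinsics"],c["pose"])
print(get_obs())
E
```

```text
pics
side [[506.73951566   0.         323.36747394]
 [  0.         506.73951566 200.60823534]
 [  0.           0.           1.        ]] [[-0.98583141 -0.0759171   0.14957618  0.39509692]
 [-0.16736718  0.50454447 -0.84700833  0.92267639]
 [-0.01116542 -0.86004155 -0.51010181  0.63626147]
 [ 0.          0.          0.          1.        ]]
top [[412.06467141   0.         315.70623984]
 [  0.         412.06467141 198.96111604]
 [  0.           0.           1.        ]] [[-0.00472726 -0.99575826  0.09188655  0.47999052]
 [-0.99966291  0.00235993 -0.02585521 -0.03945298]
 [ 0.02552869 -0.0919778  -0.99543376  1.07087618]
 [ 0.          0.          0.          1.        ]]
{'clock': 0.1, 'joint_pos': array([-1.12600910e+00,  2.41360892e-01,  3.84485328e-03,  1.33521476e+00,
       -1.91798126e-05,  1.57079617e+00]), 'joint_vel': array([ 0.00081677, -0.00159925,  0.00463354, -0.00048758, -0.00073209,
       -0.00080001]), 'tau': array([-5.02102357e-04, -3.73136973e+01,  2.53010470e+01,  1.08423567e-02,
       -1.26107657e-04, -2.63898620e-06]), 'eef_pos': array([ 0.21486747, -0.45080832,  0.21738502]), 'tool_rot': array([ 9.75371821e-01,  2.20564901e-01, -2.22691736e-04, -9.41298938e-04]), 'ft_force': array([ 0.28522072, -0.00333481,  0.16730222]), 'ft_torque': array([ 0.02957813, -0.01452042,  0.02042398]), 'grip_width': 0.0854819841777226}
```

View pics/side0.png

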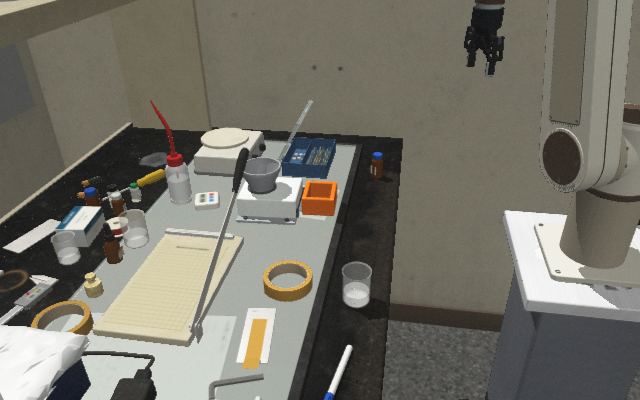

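View pics/top0.png

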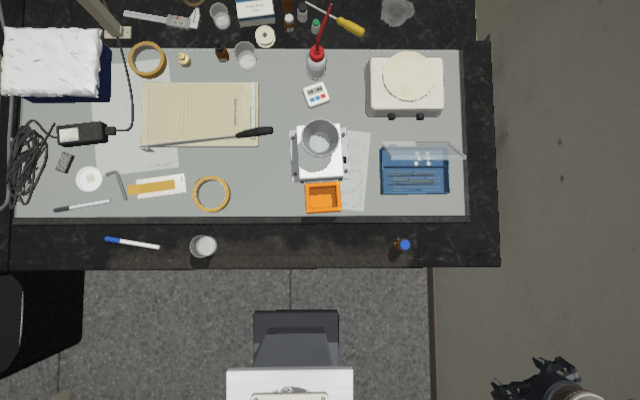

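The side view shows the orange pocket at (320,197). In the top view it is at (323,197), with the feeder and hopper at (320,145), the beaker at (203,246), the vial at (403,245) and the tape at (210,193). Next I'll measure the pocket rim and the direction of the feeder.

```bash
cat > h.py <<'E'
import numpy as np,cv2
def ray(c,uv,z):
    K,P=c["intrinsics"],c["pose"]; uv=np.atleast_2d(uv).astype(float)
    d=np.c_[uv,np.ones(len(uv))]@np.linalg.inv(K).T@P[:3,:3].T
    o=P[:3,3]; return o+d*((z-o[2])/d[:,2])[:,None]
def pts(c):
    K,P=c["intrinsics"],c["pose"]; z=c["z_map"]; v,u=np.mgrid[:400,:640]
    p=np.stack([(u-K[0,2])/K[0,0]*z,(v-K[1,2])/K[1,1]*z,z],-1); return p@P[:3,:3].T+P[:3,3]
def pocket(c,box):
    hsv=cv2.cvtColor(c["color"],cv2.COLOR_RGB2HSV)
    m=cv2.inRange(hsv,(3,170,100),(17,255,255)); u0,v0,u1,v1=box
    k=np.zeros_like(m); k[v0:v1,u0:u1]=m[v0:v1,u0:u1]; return k
E
python3 - <<'E'
from h import *
for n,b in (("top",(290,165,360,235)),("side",(290,170,350,225))):
    c=dict(np.load(n+"0.npz")); m=pocket(c,b); P=pts(c)
    X=P[m>0]; print(n,len(X),"z pct",np.percentile(X[:,2],[5,50,95,99]))
    R=X[(X[:,2]>0.052)&(X[:,2]<0.07)]; 
    r=cv2.minAreaRect((R[:,:2]*1000).astype(np.float32)); print(len(R),r, np.median(R[:,2]))
    cs,_=cv2.findContours(m,cv2.RETR_EXTERNAL,cv2.CHAIN_APPROX_NONE); cc=max(cs,key=cv2.contourArea)[:,0]
    w=ray(c,cc,0.060)[:,:2]*1000; print("contour rim-plane",cv2.minAreaRect(w.astype(np.float32)))
c=dict(np.load("top0.npz"));P=pts(c)
# white case top
reg=np.zeros((400,640),bool);reg[110:190,280:360]=1
hsv=cv2.cvtColor(c["color"],cv2.COLOR_RGB2HSV)
k=reg&(P[...,2]>0.054)&(P[...,2]<0.066)&(hsv[...,1]<60)
print(k.sum(),cv2.minAreaRect((P[k][:,:2]*1000).astype(np.float32)))
for nm,(u,v,z) in dict(beaker=(203,246,.068),vial=(404,245,.066),tape=(210,194,.025)).items(): print(nm,ray(c,[u,v],z))
cv2.imwrite("pics/zoom0.png",cv2.resize(c["color"][100:230,260:390,::-1],None,fx=4,fy=4,interpolation=cv2.INTER_NEAREST))
E
```

```text
top 989 z pct [0.02149547 0.02776093 0.06188387 0.06303894]
424 ((578.864501953125, -82.94456481933594), (70.95433044433594, 84.88134765625), 3.4900383949279785) 0.05943432812527871
contour rim-plane ((577.887939453125, -82.9421157836914), (72.61161041259766, 84.77471160888672), 3.5244662761688232)
side 1075 z pct [0.02351855 0.04671731 0.0610186  0.06220432]
419 ((581.1217651367188, -79.65934753417969), (73.93851470947266, 87.5179443359375), 3.599181890487671) 0.05907730256978139
contour rim-plane ((577.9576416015625, -49.28851318359375), (77.23802947998047, 150.1903533935547), 4.566189289093018)
1503 ((690.0598754882812, -75.72615814208984), (146.64788818359375, 111.89800262451172), 3.614009380340576)
beaker [[0.45970323 0.20592841 0.068     ]]
vial [[ 0.45951629 -0.28035532  0.066     ]]
tape [[0.58980325 0.20147147 0.025     ]]
```

View pics/zoom0.png

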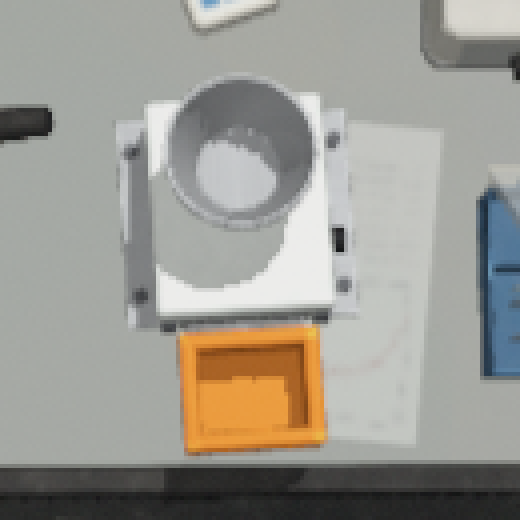

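send_rows([
  [[0,0,0,0,0,0.73],[0,0,0,0,0,0.73],[0,0,0,0,0,0.73],[0,0,0,0,0,0]],
], grip=1)

```text
clock: 0.6
eef_pos: [0.215, -0.4511, 0.2177]
tool_rot: [0.999, 0.032, -0.0, -0.0]
ft_force: [0.0, -0.9, 0.3]
grip_width: 0.0124
```

```bash
cat > st.py <<'E'
from workcell import *
import numpy as np
from scipy.spatial.transform import Rotation as R
o=get_obs(); M=R.from_quat(o["tool_rot"]).as_matrix()
np.set_printoptions(precision=4,suppress=True)
print(o["clock"],o["eef_pos"],"q",o["joint_pos"],"F",o["ft_force"],o["grip_width"]); print("yaw",np.degrees(np.arctan2(M[1,0],M[0,0])),"z",M[:,2])
a=np.radians(3.6); d=np.array([np.cos(a),np.sin(a),0]); l=np.array([-np.sin(a),np.cos(a),0]); c=np.array([.5795,-.0815,.06])
e=o["eef_pos"]-c; print("rel pocket start: fx %.1f fy %.1f mm"%(e@d*1000,e@l*1000),"Fx feeder %.2f"%(o["ft_force"]@d))
print("to above pocket, tool units", M.T@(c-4e-3*d+[0,0,.09]-o["eef_pos"])/.05)
E
python3 st.py; python3 - <<'E'
from h import *
c=dict(np.load("top0.npz"))
for v in (174,175,176,177,178): print(v, c["color"][v,320], ray(c,[322,v],.06)[0])
E
```

```text
0.6 [ 0.215  -0.4511  0.2177] q [-1.126   0.2411  0.0044  1.3352 -0.      1.9515] F [ 0.0044 -0.8736  0.3088] 0.01241724160855806
yaw 3.6712866199378555 z [-0.0005  0.001  -1.    ]
rel pocket start: fx -387.0 fy -345.9 mm Fx feeder -0.05
to above pocket, tool units [ 7.6689 -6.9081  1.3585]
174 [236 236 234] [ 0.63541455 -0.08161238  0.06      ]
175 [236 236 234] [ 0.63291127 -0.08159702  0.06      ]
176 [224 226 223] [ 0.63040912 -0.08158167  0.06      ]
177 [180 185 181] [ 0.62790809 -0.08156633  0.06      ]
178 [126 129 125] [ 0.6254082  -0.08155099  0.06      ]
```

send_rows([
  [[0.55,-0.5,0,0,0,0],[0.55,-0.5,0,0,0,0],[0.55,-0.5,0,0,0,0],[0.55,-0.5,0,0,0,0],[0.55,-0.5,0,0,0,0],[0.55,-0.5,0,0,0,0],[0.55,-0.5,0,0,0,0],[0.55,-0.5,0,0,0,0]],
])

```text
clock: 1.6
eef_pos: [0.4228, -0.237, 0.218]
tool_rot: [0.999, 0.032, -0.0, -0.0]
ft_force: [-0.5, -0.8, 0.4]
grip_width: 0.0002
```

send_rows([
  [[0.55,-0.5,0.2,0,0,0],[0.55,-0.5,0.2,0,0,0],[0.55,-0.5,0.2,0,0,0],[0.55,-0.5,0.2,0,0,0],[0.55,-0.5,0.2,0,0,0],[0.5,-0.4,0.2,0,0,0],[0,0,0,0,0,0],[0,0,0,0,0,0]],
])

```text
clock: 2.6
eef_pos: [0.5748, -0.0832, 0.1579]
tool_rot: [0.999, 0.032, -0.001, 0.0]
ft_force: [-0.9, -0.6, -0.0]
grip_width: -0.0001
```

```bash
python3 st.py
```

```text
2.6 [ 0.5748 -0.0832  0.1579] q [-0.1436  0.4317  0.1189  1.2591 -0.0003  2.9341] F [-0.8538 -0.636  -0.0256] -0.00010829268874801875
yaw 3.6565174215345633 z [-0.0012 -0.0002 -1.    ]
rel pocket start: fx -4.8 fy -1.4 mm Fx feeder -0.89
to above pocket, tool units [ 0.0165 -0.0289  0.1579]
```

send_rows([
  [[0,-0.03,0.3,0,0,0],[0,0,0.3,0,0,0],[0,0,0.3,0,0,0],[0,0,0.3,0,0,0],[0,0,0.3,0,0,0],[0,0,0,0,0,0]],
])

```text
clock: 3.35
eef_pos: [0.5739, -0.0814, 0.0813]
tool_rot: [1.0, 0.031, -0.002, -0.0]
ft_force: [-0.6, 0.2, 0.7]
grip_width: 0.0001
```

```bash
python3 st.py; python3 - <<'E'
from workcell import *
import cv2
c=camera("side"); cv2.imwrite("pics/s1.png",cv2.resize(c["color"][90:240,230:400,::-1],None,fx=4,fy=4))
E
```

```text
3.35 [ 0.5739 -0.0814  0.0813] q [-0.1409  0.4892  0.0002  1.0853 -0.      2.9381] F [-0.6468  0.174   0.6951] 5.123480512284539e-05
yaw 3.586550022587199 z [-0.0035  0.0005 -1.    ]
rel pocket start: fx -5.6 fy 0.4 mm Fx feeder -0.63
to above pocket, tool units [ 0.0268  0.0074 -1.3735]
```

View pics/s1.png

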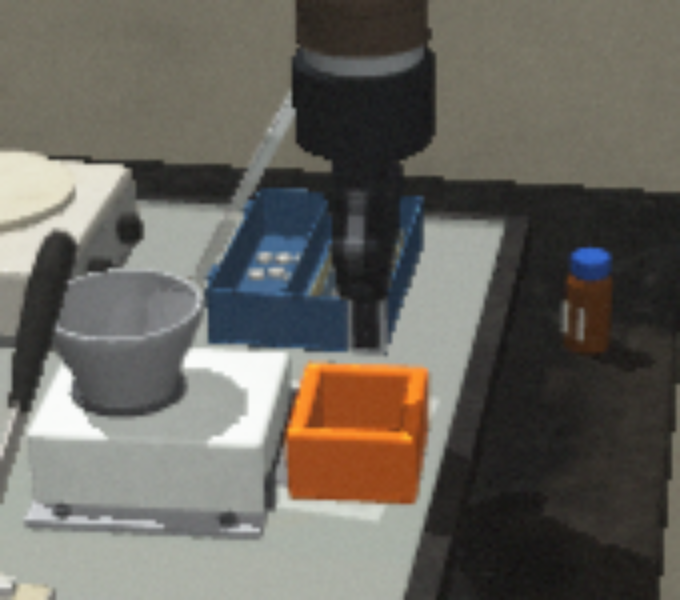

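The closed fingertips (crop 365,345) are centred over the pocket and clear of the hopper. Next I'll lower them in.

send_rows([
  [[0,0,0.2,0,0,0],[0,0,0.2,0,0,0],[0,0,0.2,0,0,0],[0,0,0.12,0,0,0],[0,0,0.1,0,0,0],[0,0,0,0,0,0],[0,0,0,0,0,0]],
])

```text
clock: 4.28
eef_pos: [0.5755, -0.0816, 0.0425]
tool_rot: [1.0, 0.031, 0.0, 0.0]
ft_force: [0.2, 0.0, -0.5]
grip_width: 0.0
```

send_rows([
  [[-0.02,0,0,0,0,0],[-0.02,0,0,0,0,0],[-0.02,0,0,0,0,0],[-0.02,0,0,0,0,0],[-0.02,0,0,0,0,0],[-0.02,0,0,0,0,0],[-0.02,0,0,0,0,0],[-0.02,0,0,0,0,0]],
])

```text
clock: 5.28
eef_pos: [0.5672, -0.0821, 0.0422]
tool_rot: [1.0, 0.031, 0.0, 0.0]
ft_force: [0.5, 0.3, -0.1]
grip_width: 0.0001
```

```bash
python3 st.py
```

```text
5.275 [ 0.5672 -0.0821  0.0422] q [-0.1438  0.5143 -0.0722  0.9842 -0.      2.9352] F [ 0.4972  0.2575 -0.1348] 5.123670870541913e-05
yaw 3.5875657285714855 z [ 0. -0. -1.]
rel pocket start: fx -12.3 fy 0.2 mm Fx feeder 0.51
to above pocket, tool units [ 0.1665  0.0033 -2.1559]
```

send_rows([
  [[-0.016,0,0,0,0,0],[-0.016,0,0,0,0,0],[-0.016,0,0,0,0,0],[-0.016,0,0,0,0,0],[-0.016,0,0,0,0,0],[-0.016,0,0,0,0,0],[-0.016,0,0,0,0,0],[-0.016,0,0,0,0,0]],
])

```text
clock: 6.28
eef_pos: [0.5645, -0.0823, 0.0426]
tool_rot: [0.999, 0.032, 0.003, -0.0]
ft_force: [8.9, 1.7, -6.5]
grip_width: -0.0001
```

send_rows([
  [[-0.016,0,0,0,0,0],[-0.016,0,0,0,0,0],[-0.016,0,0,0,0,0],[-0.016,0,0,0,0,0],[-0.016,0,0,0,0,0],[-0.016,0,0,0,0,0],[-0.016,0,0,0,0,0],[-0.016,0,0,0,0,0]],
])

```text
clock: 7.28
eef_pos: [0.5582, -0.0827, 0.0426]
tool_rot: [0.999, 0.032, 0.003, -0.0]
ft_force: [9.3, 0.9, -6.3]
grip_width: 0.0001
```

```bash
python3 st.py
```

```text
7.275 [ 0.5582 -0.0827  0.0426] q [-0.1479  0.494  -0.1061  0.9639  0.0015  2.9306] F [ 9.3468  0.9086 -6.2507] 0.00014906349167290804
yaw 3.6158191308147214 z [ 0.007   0.0005 -1.    ]
rel pocket start: fx -21.3 fy 0.2 mm Fx feeder 9.39
to above pocket, tool units [ 0.3618  0.0032 -2.1452]
```

Contact made: the gate slides with about 9.4 N of drag. The earliest possible stop is about 30 mm further on, so I'll keep the 6–8 mm/s speed and check force each second.

send_rows([
  [[-0.02,0,0,0,0,0],[-0.02,0,0,0,0,0],[-0.02,0,0,0,0,0],[-0.02,0,0,0,0,0],[-0.02,0,0,0,0,0],[-0.02,0,0,0,0,0],[-0.02,0,0,0,0,0],[-0.02,0,0,0,0,0]],
])

```text
clock: 8.28
eef_pos: [0.5502, -0.0832, 0.0426]
tool_rot: [0.999, 0.032, 0.003, -0.0]
ft_force: [9.2, 0.3, -8.0]
grip_width: 0.0002
```

send_rows([
  [[-0.02,0,0,0,0,0],[-0.02,0,0,0,0,0],[-0.02,0,0,0,0,0],[-0.02,0,0,0,0,0],[-0.02,0,0,0,0,0],[-0.02,0,0,0,0,0],[-0.02,0,0,0,0,0],[-0.02,0,0,0,0,0]],
])

```text
clock: 9.28
eef_pos: [0.5422, -0.0837, 0.0426]
tool_rot: [0.999, 0.032, 0.003, -0.0]
ft_force: [9.1, 0.8, -7.0]
grip_width: -0.0003
```

send_rows([
  [[-0.016,0,0,0,0,0],[-0.016,0,0,0,0,0],[-0.016,0,0,0,0,0],[-0.016,0,0,0,0,0],[-0.016,0,0,0,0,0],[-0.016,0,0,0,0,0],[-0.016,0,0,0,0,0],[-0.016,0,0,0,0,0]],
])

```text
clock: 10.28
eef_pos: [0.5359, -0.084, 0.0427]
tool_rot: [0.999, 0.032, 0.004, -0.0]
ft_force: [9.2, 0.9, -8.3]
grip_width: -0.0001
```

```bash
python3 st.py;python3 - <<'E'
from workcell import *
import cv2
c=camera("side"); cv2.imwrite("pics/s2.png",cv2.resize(c["color"][90:240,230:400,::-1],None,fx=4,fy=4))
E
```

```text
10.275 [ 0.5359 -0.084   0.0427] q [-0.1565  0.4569 -0.1688  0.9382  0.0017  2.9219] F [ 9.2306  0.9405 -8.3165] -0.0001493487655883184
yaw 3.618566848525866 z [ 0.007   0.0006 -1.    ]
rel pocket start: fx -43.7 fy 0.2 mm Fx feeder 9.27
to above pocket, tool units [ 0.8092  0.0042 -2.1413]
```

View pics/s2.png

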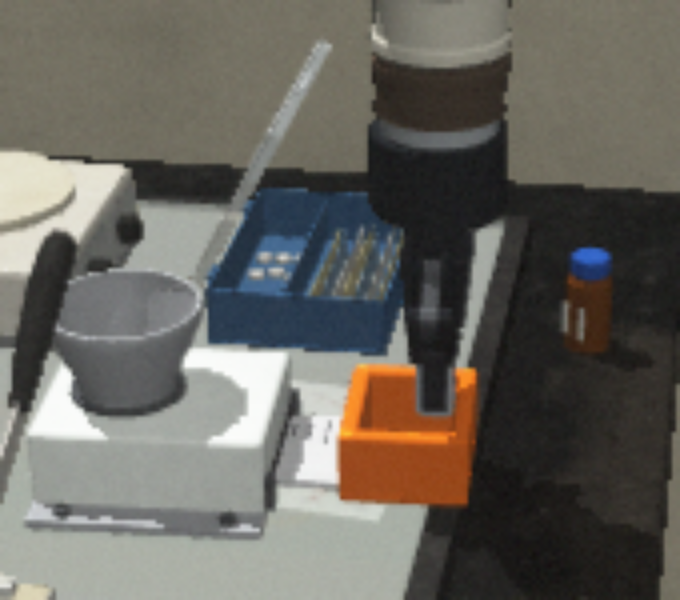

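The fingers are bearing on the front wall of the pocket (crop 435,400) and the gate is about 30 mm out. From here I'll slow to about 3–4 mm/s.

send_rows([
  [[-0.01,0,0,0,0,0],[-0.01,0,0,0,0,0],[-0.01,0,0,0,0,0],[-0.01,0,0,0,0,0],[-0.01,0,0,0,0,0],[-0.01,0,0,0,0,0],[-0.01,0,0,0,0,0],[-0.01,0,0,0,0,0]],
])

```text
clock: 11.32
eef_pos: [0.5319, -0.0843, 0.0426]
tool_rot: [0.999, 0.032, 0.003, -0.0]
ft_force: [9.8, 1.8, -7.7]
grip_width: 0.0001
```

send_rows([
  [[-0.008,0,0,0,0,0],[-0.008,0,0,0,0,0],[-0.008,0,0,0,0,0],[-0.008,0,0,0,0,0],[-0.008,0,0,0,0,0],[-0.008,0,0,0,0,0],[-0.008,0,0,0,0,0],[-0.008,0,0,0,0,0]],
])

```text
clock: 12.32
eef_pos: [0.5287, -0.0845, 0.0426]
tool_rot: [0.999, 0.032, 0.003, -0.0]
ft_force: [8.8, 0.8, -7.3]
grip_width: 0.0001
```

send_rows([
  [[-0.008,0,0,0,0,0],[-0.008,0,0,0,0,0],[-0.008,0,0,0,0,0],[-0.008,0,0,0,0,0],[-0.008,0,0,0,0,0],[-0.008,0,0,0,0,0],[-0.008,0,0,0,0,0],[-0.008,0,0,0,0,0]],
])

```text
clock: 13.32
eef_pos: [0.5255, -0.0847, 0.0426]
tool_rot: [0.999, 0.032, 0.004, -0.0]
ft_force: [8.7, 0.8, -8.2]
grip_width: 0.0002
```

send_rows([
  [[-0.008,0,0,0,0,0],[-0.008,0,0,0,0,0],[-0.008,0,0,0,0,0],[-0.008,0,0,0,0,0],[-0.008,0,0,0,0,0],[-0.008,0,0,0,0,0],[-0.008,0,0,0,0,0],[-0.008,0,0,0,0,0]],
])

```text
clock: 14.32
eef_pos: [0.5223, -0.0849, 0.0426]
tool_rot: [0.999, 0.032, 0.003, -0.0]
ft_force: [9.8, 1.3, -7.6]
grip_width: 0.0
```

send_rows([
  [[-0.006,0,0,0,0,0],[-0.006,0,0,0,0,0],[-0.006,0,0,0,0,0],[-0.006,0,0,0,0,0],[-0.006,0,0,0,0,0],[-0.006,0,0,0,0,0],[-0.006,0,0,0,0,0],[-0.006,0,0,0,0,0]],
])

```text
clock: 15.32
eef_pos: [0.5199, -0.085, 0.0426]
tool_rot: [0.999, 0.032, 0.004, -0.0]
ft_force: [9.3, 0.4, -6.9]
grip_width: -0.0004
```

send_rows([
  [[-0.008,0,0,0,0,0],[-0.008,0,0,0,0,0],[-0.008,0,0,0,0,0],[-0.008,0,0,0,0,0],[-0.008,0,0,0,0,0],[-0.008,0,0,0,0,0],[-0.008,0,0,0,0,0],[-0.008,0,0,0,0,0]],
])

```text
clock: 16.32
eef_pos: [0.5167, -0.0852, 0.0426]
tool_rot: [0.999, 0.032, 0.003, -0.0]
ft_force: [9.0, 1.7, -7.2]
grip_width: -0.0
```

send_rows([
  [[-0.008,0,0,0,0,0],[-0.008,0,0,0,0,0],[-0.008,0,0,0,0,0],[-0.008,0,0,0,0,0],[-0.008,0,0,0,0,0],[-0.008,0,0,0,0,0],[-0.008,0,0,0,0,0],[-0.008,0,0,0,0,0]],
])

```text
clock: 17.32
eef_pos: [0.5135, -0.0854, 0.0427]
tool_rot: [0.999, 0.032, 0.004, -0.0]
ft_force: [8.6, 0.9, -8.2]
grip_width: -0.0002
```

send_rows([
  [[-0.008,0,0,0,0,0],[-0.008,0,0,0,0,0],[-0.008,0,0,0,0,0],[-0.008,0,0,0,0,0],[-0.008,0,0,0,0,0],[-0.008,0,0,0,0,0],[-0.008,0,0,0,0,0],[-0.008,0,0,0,0,0]],
])

```text
clock: 18.32
eef_pos: [0.5103, -0.0856, 0.0427]
tool_rot: [0.999, 0.032, 0.004, -0.0]
ft_force: [9.6, 1.1, -7.8]
grip_width: 0.0001
```

send_rows([
  [[-0.008,0,0,0,0,0],[-0.008,0,0,0,0,0],[-0.008,0,0,0,0,0],[-0.008,0,0,0,0,0],[-0.008,0,0,0,0,0],[-0.008,0,0,0,0,0],[-0.008,0,0,0,0,0],[-0.008,0,0,0,0,0]],
])

```text
clock: 19.32
eef_pos: [0.5071, -0.0858, 0.0427]
tool_rot: [0.999, 0.032, 0.004, -0.0]
ft_force: [9.0, 1.2, -8.1]
grip_width: -0.0001
```

send_rows([
  [[-0.008,0,0,0,0,0],[-0.008,0,0,0,0,0],[-0.008,0,0,0,0,0],[-0.008,0,0,0,0,0],[-0.008,0,0,0,0,0],[-0.008,0,0,0,0,0],[-0.008,0,0,0,0,0],[-0.008,0,0,0,0,0]],
])

```text
clock: 20.32
eef_pos: [0.5039, -0.086, 0.0427]
tool_rot: [0.999, 0.032, 0.004, -0.0]
ft_force: [8.8, 1.8, -7.7]
grip_width: 0.0003
```

send_rows([
  [[-0.008,0,0,0,0,0],[-0.008,0,0,0,0,0],[-0.008,0,0,0,0,0],[-0.008,0,0,0,0,0],[-0.008,0,0,0,0,0],[-0.008,0,0,0,0,0],[-0.008,0,0,0,0,0],[-0.008,0,0,0,0,0]],
])

```text
clock: 21.32
eef_pos: [0.5016, -0.0861, 0.0428]
tool_rot: [0.999, 0.032, 0.004, -0.0]
ft_force: [11.7, 2.2, -10.5]
grip_width: -0.0001
```

Force is up about 2.5 N and the tool lags its command by 0.9 mm, which suggests the stop. I'll hold and re-read.

send_rows([
  [[0,0,0,0,0,0],[0,0,0,0,0,0]],
])

```text
clock: 21.58
eef_pos: [0.5016, -0.0861, 0.0428]
tool_rot: [0.999, 0.032, 0.004, -0.0]
ft_force: [11.2, 1.3, -8.9]
grip_width: -0.0
```

```bash
python3 st.py
```

```text
21.575 [ 0.5016 -0.0861  0.0428] q [-0.1715  0.3996 -0.2627  0.9002  0.0024  2.9067] F [11.2492  1.3184 -8.9395] -4.5164711998443754e-05
yaw 3.6309889450750235 z [ 0.0086  0.0009 -1.    ]
rel pocket start: fx -78.0 fy 0.3 mm Fx feeder 11.31
to above pocket, tool units [ 1.499   0.0054 -2.1319]
```

send_rows([
  [[-0.006,0,0,0,0,0],[-0.006,0,0,0,0,0],[-0.006,0,0,0,0,0],[-0.006,0,0,0,0,0],[0,0,0,0,0,0]],
])

```text
clock: 22.2
eef_pos: [0.5009, -0.0862, 0.0428]
tool_rot: [0.999, 0.032, 0.005, -0.0]
ft_force: [12.5, 1.1, -9.5]
grip_width: 0.0002
```

```bash
python3 st.py
```

```text
22.2 [ 0.5009 -0.0862  0.0428] q [-0.1721  0.3978 -0.2655  0.8983  0.0026  2.9061] F [12.4552  1.0804 -9.4892] 0.00019228240127758866
yaw 3.6337902718163515 z [ 0.0095  0.001  -1.    ]
rel pocket start: fx -78.7 fy 0.2 mm Fx feeder 12.50
to above pocket, tool units [ 1.5153  0.0047 -2.1293]
```

A further 0.7 mm raised the force again (to 12.5 N against about 9.2 N drag), so it is on the stop with roughly 3 N. I'll back the fingers off the wall to mid-cavity and lift out.

send_rows([
  [[0.01,0,0,0,0,0],[0.02,0,0,0,0,0],[0.04,0,0,0,0,0],[0.06,0,0,0,0,0],[0.08,0,0,0,0,0],[0.08,0,0,0,0,0],[0.03,0,0,0,0,0],[0,0,0,0,0,0]],
])

```text
clock: 23.2
eef_pos: [0.5117, -0.0856, 0.0422]
tool_rot: [1.0, 0.031, -0.0, 0.0]
ft_force: [-0.9, -0.3, -0.0]
grip_width: -0.0002
```

```bash
python3 st.py
```

```text
23.2 [ 0.5117 -0.0856  0.0422] q [-0.1657  0.4228 -0.2268  0.9213 -0.0001  2.9133] F [-0.9219 -0.2779 -0.0396] -0.00020881106138273073
yaw 3.5858444730998387 z [-0.0002 -0.     -1.    ]
rel pocket start: fx -67.9 fy 0.2 mm Fx feeder -0.94
to above pocket, tool units [ 1.2774  0.0033 -2.1569]
```

send_rows([
  [[0,0,-0.1,0,0,0],[0,0,-0.3,0,0,0],[0,0,-0.4,0,0,0],[0,0,-0.5,0,0,0],[0,0,-0.5,0,0,0],[0,0,-0.5,0,0,0],[0,0,-0.4,0,0,0],[0,0,-0.1,0,0,0]],
])

```text
clock: 24.2
eef_pos: [0.5129, -0.0858, 0.1848]
tool_rot: [1.0, 0.031, 0.002, 0.0]
ft_force: [0.4, 1.1, -0.4]
grip_width: 0.0001
```

send_rows([
  [[0,0.5,-0.3,0,0,0],[0,0.7,-0.3,0,0,0],[0,0.7,-0.2,0,0,0],[0,0.7,0,0,0,0],[0,0.5,0,0,0,0],[0,0.2,0,0,0,0],[0,0,0,0,0,0],[0,0,0,0,0,0]],
])

```text
clock: 25.2
eef_pos: [0.522, -0.2493, 0.2221]
tool_rot: [0.999, 0.032, -0.0, -0.0]
ft_force: [-0.2, 0.6, -1.0]
grip_width: 0.0001
```

```bash
python3 st.py; python3 - <<'E'
from workcell import *
from h import *
t=camera("top"); s=camera("side")
cv2.imwrite("pics/t3.png",t["color"][:,:,::-1]); cv2.imwrite("pics/s3.png",s["color"][:,:,::-1])
m=pocket(s,(290,170,380,225));P=pts(s);X=P[m>0];X=X[(X[:,2]>.052)&(X[:,2]<.07)];print("side",cv2.minAreaRect((X[:,:2]*1000).astype(np.float32)))
m=pocket(t,(290,165,360,260));P=pts(t);X=P[m>0];X=X[(X[:,2]>.052)&(X[:,2]<.07)];print("top",cv2.minAreaRect((X[:,:2]*1000).astype(np.float32)))
for n,c in (("top",t),("side",s)):
    o=dict(np.load(n+"0.npz")); d=cv2.absdiff(c["color"],o["color"]).max(2)
    for nm,b in (("beaker",dict(top=(185,230,222,262),side=(335,255,380,310))[n]),("vial",dict(top=(390,235,415,257),side=(365,148,388,182))[n]),("tape",dict(top=(190,172,234,216),side=(258,255,318,305))[n])):
        r=d[b[1]:b[3],b[0]:b[2]]; print(n,nm,(r>40).sum())
E
```

```text
25.2 [ 0.522  -0.2493  0.2221] q [-0.4457  0.3979  0.2356  1.4091  0.0003  2.6323] F [-0.2434  0.5923 -0.9732] 0.00012700087339885356
yaw 3.6426543922316763 z [-0.0005  0.0006 -1.    ]
rel pocket start: fx -68.0 fy -163.8 mm Fx feeder -0.21
to above pocket, tool units [ 1.2824 -3.2747  1.4432]
side ((517.1597290039062, -85.47955322265625), (73.20684051513672, 93.47953796386719), 4.160630702972412)
top ((514.669921875, -86.75315856933594), (70.35680389404297, 88.12236785888672), 3.5877411365509033)
top beaker 0
top vial 0
top tape 0
side beaker 0
side vial 0
side tape 1
```

View pics/s3.png

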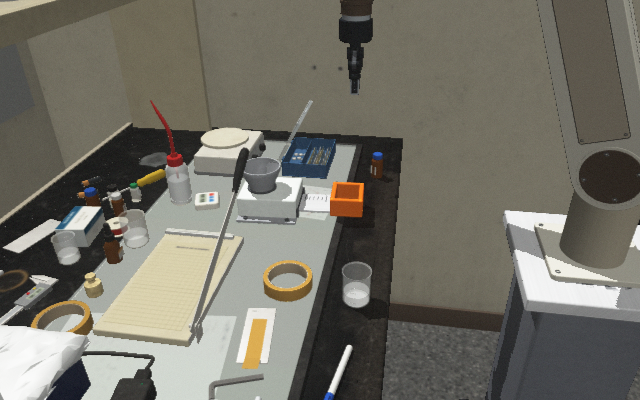

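View pics/t3.png

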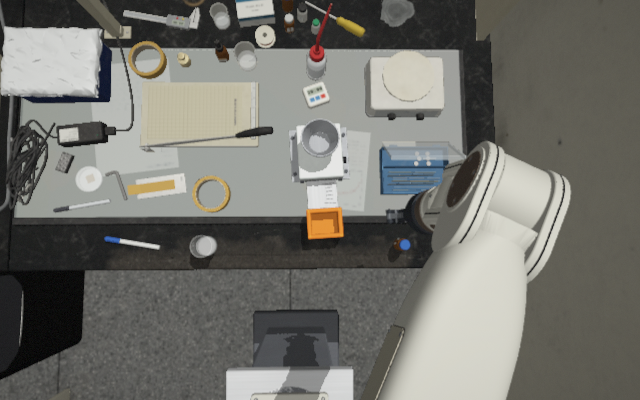

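The gate stands out with the pocket at (347,199) in the side view and (325,222) in the top view. Both views put its travel at about 64 mm, which matches the tool's travel, and the loose items haven't moved. Handing in.

```bash
python3 -c "
from workcell import *
print(job_done())"
```

```text
the job is handed in; nothing more can be done
None
```

The gate is drawn out and resting lightly on the spring stop, and I handed the job in at about 25 s of the 58 s allowed. I lowered the closed fingers into the pocket and pulled straight out, at 6–8 mm/s to begin with and 2–4 mm/s for the last 35 mm or so.

- **Stop contact:** the drag was steady at about 9.2 N. The pull then rose to about 11.5 N and, after a further 0.7 mm, to 12.5 N, so the gate presses on the stop with roughly 3 N, below the 7 N at which it slips back. That last rise works out at about 1.7 N/mm rather than 1.2, but over so short a step it is within sensor noise.
- **Gate position:** both cameras show the gate moved about 64 mm, which agrees with the tool's travel. I saw no sign that it slipped back.
- **Loose items:** the beaker, vial and tape look unchanged in both views (one pixel differed, on the tape).
- **Robot:** it ended clear of everything, with the force reading back near zero. The wrist force readings, taken about once a second, stayed under 17 N.

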